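Find the high spot of a rubber-tyred winder wheel on the truing stand and brake it there

ROBOT

A 6-joint arm with a two-finger parallel gripper is mounted at the origin on a cart in front of the work surface, level with it; the furniture and walls round the work are solid. World frame = base frame: x ahead of the robot, y to its left, z up, the work surface at z = 0. Lengths are in mm, angles in rad, forces in N, time in s.
With the tool pointing down it reaches from about 425 to 950 mm from the base axis. Payload 3.5 kg.
Tool frame: the origin (TCP) lies at the very end of the fingers, on their centre line; the grasp point (between the pads) lies bot.grip_depth behind it (bot.grip_depth is the distance from the TCP to the grasp point, in mm); z points along the fingers, y is the line along which they close (so a half turn about z gives the same grasp; the last joint's range is limited). The gripper opens to 85 mm and grips with 20 to 120 N. Pads are 22 mm wide; open, the fingers measure 114 mm over their backs; the gripper's body (76 mm by 85 mm) begins 54 mm behind the grasp point. The pads swing forward as they close: fully open they stand 13 mm farther back than shut.
Start: joints at [-1.256, 0.286, 1.577, -0, 1.279, -0.15], TCP at [302.585, -603.364, 231.325] pointing down, gripper open.
Joint ranges: [-2.77, 2.77], [-0.9, 2.22], [0.21, 2.48], [-1.53, 4.67], [0.24, 2.81], [-2.84, 2.84]. Speed limits (rad/s): [2.79, 2.79, 3.14, 3.14, 3.14, 3.14].

INTERFACE

Orientations are given as a unit quaternion [x, y, z, w].
In Python, from cell import bot gives the robot as it stands.
- The arm moves only by the tool carry_out, never from a script. Its argument "deltas" is one flat list of numbers, 7 for each row, row after row: the shift along the tool's x, y, z in m, then the turn, a rotation vector about the tool's x, y, z in degrees, then the closure, from 0 (fully open) to 1 (shut). In form: [dx, dy, dz, ax, ay, az, claw, dx, dy, dz, ax, ay, az, claw, ...]. A call has 1 to 5 rows; each row is the pose to reach, as a shift and turn from the pose commanded when the call began, along the tool's axes at that moment; what a row does not reach only later rows make up. A row lasts 1/8 s, in which the tool goes at most 62.5 mm and 10.7 degrees, less where a joint would pass 70% of its speed; a pose out of reach is approached as far as the arm can. A call with a gripper value outside its range is refused whole. The fingers move at their own pace and stop on an object; "newtons" is the grip in N (left out, the last holds). Time passes only in rows, so rows that repeat a pose let the fingers close. It gives the time, the measured TCP pose, the force, the opening and the grip force at its end, in the units of the state.
- bot.observe(): the state, without advancing time (a new reading comes with each control period).
- bot.capture(name): name is "scene" or "top"; returns (picture, depth): 480x640x3 uint8, red, green, blue; 480x640 float32, mm along the optical axis (not along the pixel's ray), 0 where there is no reading.
- bot.camera_params(name): a dict with "intrinsics" (3x3 intrinsics, pixels), "dist_coeffs" ([k1, k2, p1, p2, k3] as OpenCV has them; the pictures are not rectified), "R" (3x3) and "t" (3): a world point X has camera coordinates R X + t. Camera axes: x right, y down, z forward; pixel columns grow to the right and rows downward; lengths in mm; the calibration is good to about 2 mm. A picture is of the moment at which its call begins. camera_params takes no time and is no camera call.
- bot.hand_in(): hands the job in; it is judged then, once.
Trained networks look in the newest picture that a camera, given by its name, has taken for a name from the list of things; names that differ only in an ending like _2 or _b are one class to them, and where a whole thing is asked for, a point or a joint stands for the part that bears it (a point fixed in the world has none). Each returns a list of dicts, best first, with "confidence" (0 to 1); they miss things now and then, are a little off and sometimes report something else, mostly with a low value. They report only what shows in the picture. A call takes as long as a camera call.
- bot.regions_of(camera, target): "mask" (480x640 bool, what is visible of it) and "centre" ([column, row] in pixels, amid what is visible of it).
- bot.mark_of(camera, target): "centre" ([column, row] in pixels: a listed point, or the origin of a listed thing).
The state is a dict: "t": time; "qpos": joint angles; "dq": joint speeds; "joint_torque": joint torques, N m; "eef_pos": TCP position; "tool_rot": TCP orientation; "contact_force": force on the tool from outside, world axes, zero at the start; "torque": the same for the moment, N m; "grip_width": opening from 0.0 (shut) to 1.0 (fully open); "grasp_force": force on a finger pad.
Only numpy, scipy, OpenCV 4.12 (cv2) and the standard library are available. Lean on these libraries where they do the work, as an engineer would, in place of code of your own. Each camera call takes 0.05 s, during which the arm holds its last target. There are 200 camera calls.

TASK

The newly tyred drive wheel of our coil winder is on the truing stand: turn it slowly by its crank knob, feel all round for where a swell of the tyre climbs onto the sprung pointer, and stop with the top of the highest spot right under the pointer, so that it rests there when let go (there is a lesser swell too; that is not the one). Only then swing the brake lever in until its cork shoe bears snugly on the drum, without crushing it, so that the wheel stays put for dressing. Keep the hand off the pointer and leave the other things on the bench alone.

Things in the scene. Friction and masses are not known exactly. Their poses are not given: they have to be found in the camera images.
- axle (a point): centre of the nut end on top of the wheel's upright axle, 88 mm above the bench, fixed in the stand (it marks the wheel's axis). z axis up; y axis points from the axle level to the pointer; x axis away from the robot, give or take the stand's turn of up to 15 degrees. The hub flange is 60 mm across
- web (a point): middle of the wheel's top face, 72 mm above the bench, on the axis. The wheel lies level: plywood disc with a black rubber tyre, 190 mm across, 19 mm thick. Too slight to see, the tyre has one high spot (3.3 mm proud, running out over 43 mm of rim to either side) and elsewhere a lesser swell (1.7 mm, 30 mm to either side); where they lie differs every time
- wheel (a joint): angle of the wheel, rad, growing anticlockwise seen from above; at 0 the crank knob is diametrically opposite the pointer (-y side of the stand). Turns endlessly both ways against a friction of 0.17 N m (3.4 N at the knob, felt while it moves), which also holds it where it is left, but not on the flank of a swell. It tells where the crank is, not where the high spot is. Keep it under 3 rad/s
- knob_grip (a point): middle of the black crank knob: upright waisted grip, 25 mm across, 44 mm tall (82 to 126 mm above the bench), 50 mm from the axle; this point is 107 mm above the bench. It revolves freely on its own pin, so it can be held with a steady wrist through whole turns of the wheel
- pointer_post: dark steel post, not to be touched by the hand, bolted to the stand 146 mm from the axle on its +y side, brass thumbscrew on top (90 mm above the bench), carrying a level spring plunger with a rolling steel ball as its nose, aimed at the axle; origin under the post on the board, 20 mm above the bench. The spring gives 18 N to start it and 6 N per mm more
- nose (a point): tip of the plunger's ball at rest, 63 mm above the bench, 95 mm from the axle; plain tyre just clears it. Besides the steady friction, the knob is pushed back along its path by up to 4 N while the high spot climbs onto the ball (2 N for the lesser swell), by nothing at the very top, and is pushed on as much past it. The ball bears on the top of the high spot with about 28 N, of the lesser with 21 N
- brake (a joint): swing of the brake lever, rad, growing as the grip goes towards the wheel (clockwise seen from above). Starts at 0 to 0.1; the shoe meets the drum at about 0.22; stop at 0.31. The pivot is stiff (0.9 N m, about 4 N at the grip) and stays where it is left, save that the shoe may spring it back a little, to 10 N. Snug is 4 to 25 N on the shoe
- brake_grip (a point): middle of the dark wooden upright grip of the brake lever, 22 mm across, 51 mm tall (54 to 105 mm above the bench), 225 mm from the pivot at the robot's end of the steel bar that runs under the wheel; this point is 82 mm above the bench
- brake_pivot (a point): axis of the lever's upright pivot bolt, fixed in the stand 85 mm beyond the axle (its +x) and 67 mm to its -y side; this point is 44 mm above the bench. The cork shoe sits 85 mm from it along the bar and yields 4 N per mm after touching the steel drum under the wheel: about 9 N at 0.25 rad (4 N more at the grip), 17 N at 0.28 rad (7 N more)
- sanding_block: bystander: cork sanding block, 66 x 112 x 31 mm, origin under its centre
- masking_tape: bystander: roll of masking tape lying flat, 99 mm across, 24 mm high, origin under its centre
- glue_bottle: bystander: white glue bottle, 57 mm across, 175 mm tall, origin under its centre
- screwdriver: bystander: screwdriver, 229 mm long, 31 mm high, origin under its centre, lying along its y axis

How it is judged (in metres and radians):
On the way, in this order (a step that is already met when the one before it is completed fails the run):
1. the tyre's high spot bears on the pointer (more than 26 N between them; only within about 9 degrees of its top) (contact force between pointer_post and anything else above 26 N), for 0.2 s.
2. the brake shoe bears on the drum (more than 4 N) (contact force between shoe and wheel above 4 N), for 0.2 s.
At the end, for the whole second after the job is handed in: The high spot stands under the pointer (they press on each other with more than 26 N, which is so only within about 9 degrees of its top), the brake shoe bears on the drum with more than 4 N, and the wheel is at rest (contact force between pointer_post and anything else above 26 N and contact force between shoe and wheel above 4 N and velocity of joint wheel between -0.05 and 0.05 rad/s); the robot touches nothing.
It fails at once if the wheel is spun faster than 4 rad/s (velocity of joint wheel above 4 rad/s or velocity of joint wheel below -4 rad/s).
It fails at once if the hand touches the pointer or its post (over 1 N) (contact force between pointer_post and the fingers above 1 N or contact force between pointer_post and the arm above 1 N).
It fails at once if the cork shoe is crushed (over 25 N) (contact force between shoe and wheel above 25 N).
It fails at once if a bystander is moved by more than 30 mm (distance of any of sanding_block, masking_tape, glue_bottle, screwdriver from where it was at the start of the episode above 0.03 m).
It also fails if it takes over 72 s, if anything falls off the work surface, if the arm or the gripper's body presses on something with over 40 N, if the wrist force passes 120 N, or if a joint passes its speed limit or range.

## Working session

There is one attempt and no reset: what is moved stays moved. The work goes in short steps, Python scripts to look and compute and a tool call to move; the robot and the scene stay as the last step left them, time stands still between calls to the robot, and variables do not carry over. Pictures are saved under pics/ and viewed, at most 10 in all, crops included, and the job is handed in when it is done.

Besides the shell and the picture viewer there is one more tool, called by a JSON object that holds its "op" and its "data", one argument or row to a line. carry_out: Moves the arm, as the interface text tells. Its arguments: {"type":"object","properties":{"deltas":{"type":"array"},"newtons":{"type":"number"}},"required":["deltas"]}

```bash
mkdir -p pics; cat > h.py <<'E'
import numpy as np, cv2
from cell import bot
def ray(cam,px,z):
    p=bot.camera_params(cam);K=np.array(p["intrinsics"],float);D=np.array(p["dist_coeffs"],float);R=np.array(p["R"],float);t=np.array(p["t"],float).ravel()
    u=cv2.undistortPoints(np.array([[px]],float),K,D)[0,0]
    d=R.T@np.array([u[0],u[1],1]);c=-R.T@t
    return c+d*(z-c[2])/d[2]
E
python3 - <<'E'
from h import *
print(bot.grip_depth); s=bot.observe(); print(s["eef_pos"],s["tool_rot"],s["contact_force"],s["grip_width"],s["t"])
Z=dict(axle=88,web=72,knob_grip=107,nose=63,brake_grip=82,brake_pivot=44,pointer_post=20,sanding_block=0,masking_tape=0,glue_bottle=0,screwdriver=0)
for c in("scene","top"):
    im,d=bot.capture(c); cv2.imwrite(f"pics/{c}0.png",im[:,:,::-1])
    for n,z in Z.items():
        for r in bot.mark_of(c,n)[:2]:
            print(c,n,round(r["confidence"],2),np.round(r["centre"]),np.round(ray(c,r["centre"],z),1))
E
```

```text
18.700000000000003
[ 302.36745735 -602.74528675  229.91447353] [ 9.73117974e-01  2.30304143e-01 -9.21610792e-05 -1.18405206e-03] [-0.46012572 -0.83780653 -0.46709179] 0.9986956728804859 0.0
scene axle 0.66 [313. 219.] [598.3 -57.5  88. ]
scene web 0.84 [314. 224.] [594.6 -52.6  72. ]
scene knob_grip 0.51 [326. 205.] [568.  -92.8 107. ]
scene nose 0.59 [306. 257.] [606.7  43.   63. ]
scene brake_grip 0.7 [372. 204.] [ 444.9 -130.    82. ]
scene pointer_post 0.82 [303. 282.] [608.3  93.4  20. ]
scene pointer_post 0.29 [373. 206.] [ 437.5 -167.4   20. ]
scene sanding_block 0.6 [335. 168.] [ 558.7 -318.2    0. ]
scene masking_tape 0.66 [249. 364.] [713.1 312.3   0. ]
scene glue_bottle 0.65 [285. 174.] [ 708.8 -278.8    0. ]
scene glue_bottle 0.54 [246. 366.] [718.2 317.5   0. ]
scene screwdriver 0.87 [338. 377.] [500.8 320.2   0. ]
top axle 0.76 [348. 221.] [595.5 -54.5  88. ]
top web 0.69 [346. 226.] [587.8 -50.6  72. ]
top knob_grip 0.42 [365. 238.] [554.9 -88.7 107. ]
top nose 0.62 [184. 273.] [495.2 309.6  63. ]
top nose 0.61 [302. 220.] [605.9  47.   63. ]
top brake_grip 0.78 [387. 288.] [ 447.3 -133.4   82. ]
top brake_grip 0.6 [191. 185.] [688.2 289.9  82. ]
top brake_pivot 0.58 [383. 190.] [ 671.7 -138.5   44. ]
top brake_pivot 0.16 [444. 178.] [ 695. -278.   44.]
top pointer_post 0.81 [285. 222.] [608.4  88.1  20. ]
top sanding_block 0.8 [463. 238.] [ 561.3 -323.2    0. ]
top masking_tape 0.67 [189. 185.] [708.1 315.4   0. ]
top glue_bottle 0.94 [445. 181.] [ 698.6 -290.5    0. ]
top screwdriver 0.75 [182. 275.] [495.5 331.7   0. ]
```

```bash
python3 - <<'E'
import cv2
a=cv2.imread("pics/top0.png")[120:320,250:500]; cv2.imwrite("pics/topc.png",cv2.resize(a,None,fx=3,fy=3,interpolation=cv2.INTER_CUBIC)[:600,:750])
E
```

```text
(no output)
```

View pics/topc.png

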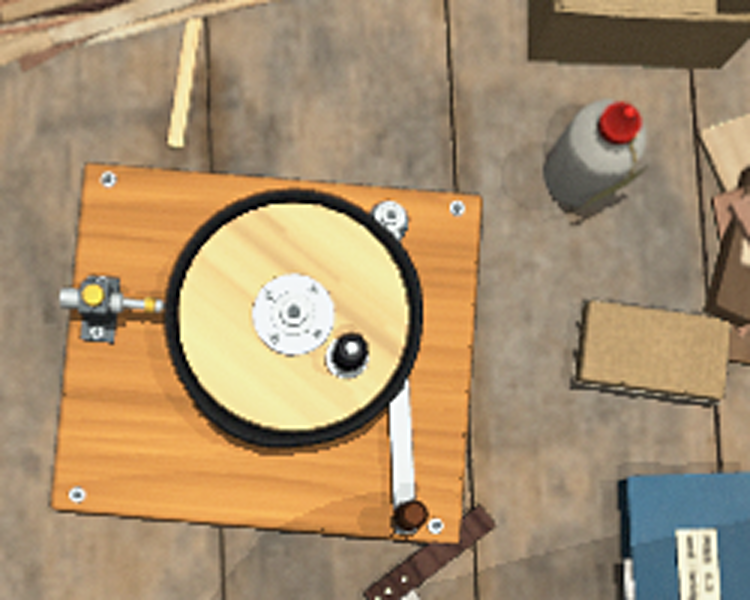

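View pics/scene0.png

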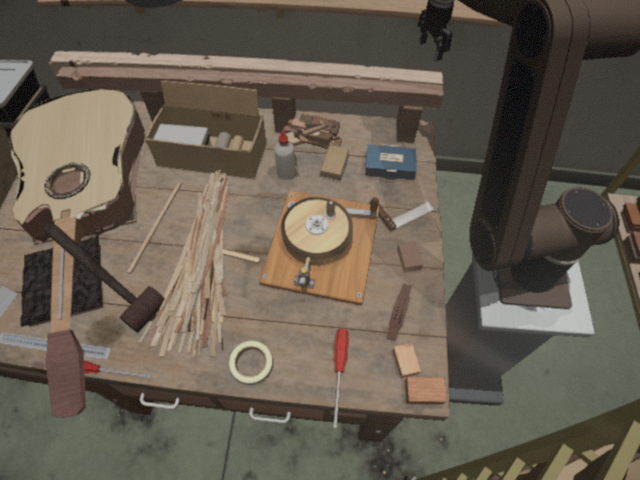

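```bash
python3 - <<'E'
from h import *
f=lambda x,y,z:ray("top",[250+x/3,120+y/3],z)
A=f(293,313,88);T=f(92,295,90);K=f(351,346,126);P=f(390,214,44);G=f(411,512,105)
for n,v in dict(A=A,T=T,K=K,P=P,G=G).items(): print(n,v.round(1),np.linalg.norm((v-A)[:2]).round(1),np.degrees(np.arctan2(*(v-A)[1::-1])).round(1))
print(np.linalg.norm((G-P)[:2]), ray("scene",[326,205],107))
for n in ("axle","knob_grip","brake_grip","nose","brake_pivot"):
    for c in("scene","top"):
        for r in bot.mark_of(c,n)[:1]: print(c,n,r["centre"])
from scipy.spatial.transform import Rotation as R
print(R.from_quat(bot.observe()["tool_rot"]).as_matrix().round(4))
d,_=cv2,0
im,dep=bot.capture("top"); print(dep[int(120+346/3),int(250+351/3)],bot.observe()["t"])
E
```

```text
A [588.  -53.3  88. ] 0.0 0.0
T [605.4  91.4  90. ] 145.7 83.1
K [557.5 -91.3 126. ] 48.7 -128.7
P [ 668.2 -131.    44. ] 111.7 -44.1
G [ 441.9 -130.1  105. ] 165.0 -152.3
226.26958442476578 [568.05807221 -93.14900298 107.        ]
scene axle [313.1, 219.3]
top axle [348.1, 220.9]
scene knob_grip [326.0, 205.1]
top knob_grip [365.2, 237.8]
scene brake_grip [372.4, 203.5]
top brake_grip [387.3, 288.5]
scene nose [305.7, 257.0]
top nose [183.9, 272.9]
top brake_pivot [383.2, 189.7]
[[ 0.8939  0.4483 -0.    ]
 [ 0.4483 -0.8939  0.    ]
 [ 0.     -0.     -1.    ]]
1150.3529 1.75
```

{"op": "carry_out", "data": {
  "deltas": [0.046,-0.034,0,0,0,5,0,0.092,-0.068,0,0,0,10,0,0.138,-0.102,0,0,0,15,0,0.184,-0.136,0,0,0,21,0,0.229,-0.1717,0,0,0,26.63,0]
}}

```text
t: 2.38
eef_pos: [431.0, -345.6, 231.6]
tool_rot: [1.0, -0.002, 0.0, 0.0]
contact_force: [0.4, -0.6, -0.3]
grip_width: 0.998
grasp_force: 0.0
```

{"op": "carry_out", "data": {
  "deltas": [0.025,-0.051,0,0,0,0,0,0.05,-0.102,0,0,0,0,0,0.075,-0.153,0,0,0,0,0,0.1,-0.204,0.02,0,0,0,0,0.1277,-0.2562,0.04,0,0,0,0]
}}

```text
t: 3.0
eef_pos: [559.0, -89.5, 191.7]
tool_rot: [1.0, -0.0, 0.001, 0.0]
contact_force: [1.2, 0.0, -0.9]
grip_width: 1.004
grasp_force: 0.0
```

{"op": "carry_out", "data": {
  "deltas": [0,0,0,0,0,0,0]
}}

```text
t: 3.12
eef_pos: [557.9, -87.1, 189.2]
tool_rot: [1.0, 0.003, -0.002, -0.001]
contact_force: [-0.3, 0.0, -0.5]
grip_width: 1.001
grasp_force: 0.0
```

```bash
python3 - <<'E'
from h import *
s=bot.observe(); print(s["eef_pos"],s["tool_rot"],s["contact_force"],s["torque"],s["t"],s["qpos"])
im,d=bot.capture("top"); 
a=im[120:320,250:500,::-1]; cv2.imwrite("pics/top1.png",cv2.resize(a,None,fx=3,fy=3,interpolation=cv2.INTER_CUBIC))
im,d=bot.capture("scene"); 
a=im[130:300,230:450,::-1]; cv2.imwrite("pics/scene1.png",cv2.resize(a,None,fx=3,fy=3,interpolation=cv2.INTER_CUBIC))
E
```

```text
[557.89723775 -87.11085598 189.21390032] [ 9.99994093e-01  2.82786912e-03 -1.71463235e-03 -9.36816732e-04] [-0.34917397  0.02366505 -0.52279154] [0.0015981  0.00098579 0.04172524] 3.125 [-3.34831663e-01  8.54387739e-02  1.88777807e+00  6.85518807e-04
  1.17223222e+00  1.23004164e+00]
```

View pics/scene1.png

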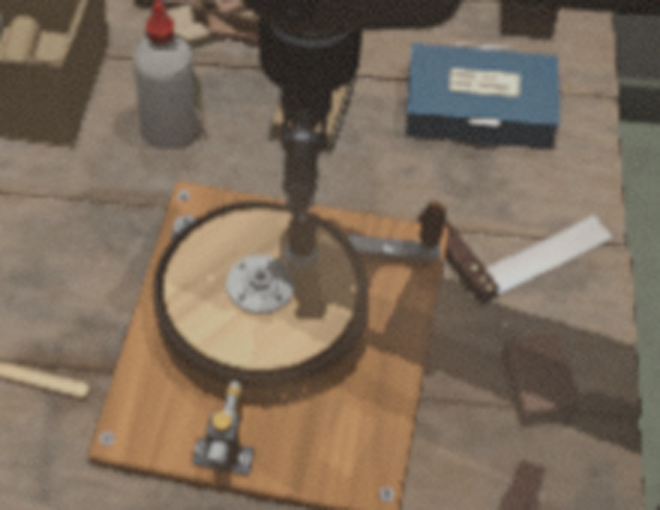

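{"op": "carry_out", "data": {
  "deltas": [0.002,0,0.04,0,0,0,0,0.002,0,0.075,0,0,0,0,0.002,0,0.1,0,0,0,0,0.002,0,0.102,0,0,0,0,0.002,0,0.102,0,0,0,0.3],
  "newtons": 30
}}

```text
t: 3.85
eef_pos: [560.7, -92.3, 90.8]
tool_rot: [1.0, -0.001, 0.001, 0.0]
contact_force: [-0.0, 0.0, 0.4]
grip_width: 0.818
grasp_force: 0.0
```

{"op": "carry_out", "data": {
  "deltas": [0,0,0,0,0,0,0.6,0,0,0,0,0,0,1,0,0,0,0,0,0,1,0,0,0,0,0,0,1,0,0,0,0,0,0,1],
  "newtons": 30
}}

```text
t: 4.47
eef_pos: [561.1, -90.3, 90.8]
tool_rot: [1.0, -0.0, 0.001, -0.001]
contact_force: [0.1, 5.2, 6.3]
grip_width: 0.268
grasp_force: 30.4
```

```bash
python3 - <<'E'
from h import *
s=bot.observe(); print({k:np.round(s[k],3) for k in("eef_pos","tool_rot","contact_force","torque","t","grip_width","grasp_force")})
E
```

```text
{'eef_pos': array([561.106, -90.34 ,  90.783]), 'tool_rot': array([ 1.   , -0.   ,  0.001, -0.001]), 'contact_force': array([0.148, 5.216, 6.254]), 'torque': array([ 0.77 , -0.045, -0.021]), 't': np.float64(4.475), 'grip_width': np.float64(0.268), 'grasp_force': np.float64(30.36)}
```

```bash
cat > arc.py <<'E'
import numpy as np,sys
# usage: cx cy r a0 step n : prints 2-row calls, absolute rounding to 0.1mm
def pts(cx,cy,r,a0,step,n,start):
    p=np.round(np.array(start),1); out=[]
    for i in range(n):
        q=[np.round([cx+r*np.cos(np.radians(a)),cy+r*np.sin(np.radians(a))],1) for a in (a0+(2*i+1)*step,a0+(2*i+2)*step)]
        d=[x-p for x in q]; p=q[1]
        print(round(a0+(2*i+2)*step,1),p,[round(v,4) for e in d for v in (e[0]/1000,-e[1]/1000,0,0,0,0,1)])
if __name__=="__main__":
    a=[float(x) for x in sys.argv[1:]]; pts(*a[:5],int(a[5]),a[6:8])
E
python3 arc.py 592.5 -53 50 -130.5 5 5 560 -91
```

```text
-120.5 [567.1 -96.1] [np.float64(0.0035), np.float64(0.0027), 0, 0, 0, 0, 1, np.float64(0.0071), np.float64(0.0051), 0, 0, 0, 0, 1]
-110.5 [575.  -99.8] [np.float64(0.0039), np.float64(0.002), 0, 0, 0, 0, 1, np.float64(0.0079), np.float64(0.0037), 0, 0, 0, 0, 1]
-100.5 [ 583.4 -102.2] [np.float64(0.0041), np.float64(0.0014), 0, 0, 0, 0, 1, np.float64(0.0084), np.float64(0.0024), 0, 0, 0, 0, 1]
-90.5 [ 592.1 -103. ] [np.float64(0.0043), np.float64(0.0006), 0, 0, 0, 0, 1, np.float64(0.0087), np.float64(0.0008), 0, 0, 0, 0, 1]
-80.5 [ 600.8 -102.3] [np.float64(0.0043), np.float64(-0.0002), 0, 0, 0, 0, 1, np.float64(0.0087), np.float64(-0.0007), 0, 0, 0, 0, 1]
```

{"op": "carry_out", "data": {
  "deltas": [0.0035,0.0027,0,0,0,0,1,0.0071,0.0051,0,0,0,0,1]
}}

```text
t: 4.72
eef_pos: [567.9, -95.1, 90.7]
tool_rot: [1.0, -0.0, 0.001, -0.001]
contact_force: [-1.4, 6.9, 7.4]
grip_width: 0.27
grasp_force: 30.5
```

{"op": "carry_out", "data": {
  "deltas": [0.0039,0.002,0,0,0,0,1,0.0079,0.0037,0,0,0,0,1]
}}

```text
t: 4.97
eef_pos: [575.5, -98.7, 90.7]
tool_rot: [1.0, -0.0, 0.0, -0.001]
contact_force: [-1.5, 6.6, 7.4]
grip_width: 0.27
grasp_force: 30.5
```

{"op": "carry_out", "data": {
  "deltas": [0.0041,0.0014,0,0,0,0,1,0.0084,0.0024,0,0,0,0,1]
}}

```text
t: 5.22
eef_pos: [583.6, -101.0, 90.7]
tool_rot: [1.0, -0.0, -0.0, -0.001]
contact_force: [-3.0, 5.7, 8.7]
grip_width: 0.264
grasp_force: 30.6
```

{"op": "carry_out", "data": {
  "deltas": [0.0043,0.0006,0,0,0,0,1,0.0087,0.0008,0,0,0,0,1]
}}

```text
t: 5.48
eef_pos: [592.1, -101.8, 90.7]
tool_rot: [1.0, 0.0, -0.001, -0.001]
contact_force: [-2.8, 6.0, 8.4]
grip_width: 0.271
grasp_force: 30.6
```

{"op": "carry_out", "data": {
  "deltas": [0.0043,-0.0002,0,0,0,0,1,0.0087,-0.0007,0,0,0,0,1]
}}

```text
t: 5.72
eef_pos: [600.5, -101.3, 90.7]
tool_rot: [1.0, 0.0, -0.001, -0.001]
contact_force: [-4.1, 5.3, 9.3]
grip_width: 0.269
grasp_force: 30.7
```

```bash
python3 arc.py 592.5 -52 50 -80.5 5 31 600.8 -102.3 | sed 's/np.float64//g;s/[()]//g'
```

```text
-70.5 [609.2 -99.1] [0.0042, -0.0019, 0, 0, 0, 0, 1, 0.0084, -0.0032, 0, 0, 0, 0, 1]
-60.5 [617.1 -95.5] [0.004, -0.0016, 0, 0, 0, 0, 1, 0.0079, -0.0036, 0, 0, 0, 0, 1]
-50.5 [624.3 -90.6] [0.0037, -0.0023, 0, 0, 0, 0, 1, 0.0072, -0.0049, 0, 0, 0, 0, 1]
-40.5 [630.5 -84.5] [0.0032, -0.0029, 0, 0, 0, 0, 1, 0.0062, -0.0061, 0, 0, 0, 0, 1]
-30.5 [635.6 -77.4] [0.0027, -0.0035, 0, 0, 0, 0, 1, 0.0051, -0.0071, 0, 0, 0, 0, 1]
-20.5 [639.3 -69.5] [0.002, -0.0039, 0, 0, 0, 0, 1, 0.0037, -0.0079, 0, 0, 0, 0, 1]
-10.5 [641.7 -61.1] [0.0014, -0.0041, 0, 0, 0, 0, 1, 0.0024, -0.0084, 0, 0, 0, 0, 1]
-0.5 [642.5 -52.4] [0.0006, -0.0043, 0, 0, 0, 0, 1, 0.0008, -0.0087, 0, 0, 0, 0, 1]
9.5 [641.8 -43.7] [-0.0002, -0.0043, 0, 0, 0, 0, 1, -0.0007, -0.0087, 0, 0, 0, 0, 1]
19.5 [639.6 -35.3] [-0.0009, -0.0042, 0, 0, 0, 0, 1, -0.0022, -0.0084, 0, 0, 0, 0, 1]
29.5 [636.  -27.4] [-0.0016, -0.004, 0, 0, 0, 0, 1, -0.0036, -0.0079, 0, 0, 0, 0, 1]
39.5 [631.1 -20.2] [-0.0023, -0.0037, 0, 0, 0, 0, 1, -0.0049, -0.0072, 0, 0, 0, 0, 1]
49.5 [625. -14.] [-0.0029, -0.0032, 0, 0, 0, 0, 1, -0.0061, -0.0062, 0, 0, 0, 0, 
[... 819 characters left out ...]
1, -0.0051, 0.0071, 0, 0, 0, 0, 1]
159.5 [545.7 -34.5] [-0.002, 0.0039, 0, 0, 0, 0, 1, -0.0037, 0.0079, 0, 0, 0, 0, 1]
169.5 [543.3 -42.9] [-0.0014, 0.0041, 0, 0, 0, 0, 1, -0.0024, 0.0084, 0, 0, 0, 0, 1]
179.5 [542.5 -51.6] [-0.0006, 0.0043, 0, 0, 0, 0, 1, -0.0008, 0.0087, 0, 0, 0, 0, 1]
189.5 [543.2 -60.3] [0.0002, 0.0043, 0, 0, 0, 0, 1, 0.0007, 0.0087, 0, 0, 0, 0, 1]
199.5 [545.4 -68.7] [0.0009, 0.0042, 0, 0, 0, 0, 1, 0.0022, 0.0084, 0, 0, 0, 0, 1]
209.5 [549.  -76.6] [0.0016, 0.004, 0, 0, 0, 0, 1, 0.0036, 0.0079, 0, 0, 0, 0, 1]
219.5 [553.9 -83.8] [0.0023, 0.0037, 0, 0, 0, 0, 1, 0.0049, 0.0072, 0, 0, 0, 0, 1]
229.5 [560. -90.] [0.0029, 0.0032, 0, 0, 0, 0, 1, 0.0061, 0.0062, 0, 0, 0, 0, 1]
```

{"op": "carry_out", "data": {
  "deltas": [0.0042,-0.0019,0,0,0,0,1,0.0084,-0.0032,0,0,0,0,1]
}}

```text
t: 5.98
eef_pos: [608.9, -99.2, 90.8]
tool_rot: [1.0, 0.0, -0.001, 0.0]
contact_force: [-4.7, 1.4, 8.3]
grip_width: 0.267
grasp_force: 30.5
```

{"op": "carry_out", "data": {
  "deltas": [0.004,-0.0016,0,0,0,0,1,0.0079,-0.0036,0,0,0,0,1]
}}

```text
t: 6.22
eef_pos: [616.7, -95.8, 90.7]
tool_rot: [1.0, 0.0, -0.001, 0.0]
contact_force: [-4.5, 1.6, 8.0]
grip_width: 0.269
grasp_force: 30.6
```

{"op": "carry_out", "data": {
  "deltas": [0.0037,-0.0023,0,0,0,0,1,0.0072,-0.0049,0,0,0,0,1]
}}

```text
t: 6.48
eef_pos: [623.9, -91.1, 90.7]
tool_rot: [1.0, 0.0, -0.001, 0.001]
contact_force: [-4.4, 0.4, 8.8]
grip_width: 0.268
grasp_force: 30.5
```

{"op": "carry_out", "data": {
  "deltas": [0.0032,-0.0029,0,0,0,0,1,0.0062,-0.0061,0,0,0,0,1]
}}

```text
t: 6.72
eef_pos: [630.1, -85.3, 90.8]
tool_rot: [1.0, 0.001, -0.001, 0.001]
contact_force: [-5.6, -1.2, 7.9]
grip_width: 0.272
grasp_force: 30.5
```

{"op": "carry_out", "data": {
  "deltas": [0.0027,-0.0035,0,0,0,0,1,0.0051,-0.0071,0,0,0,0,1]
}}

```text
t: 6.98
eef_pos: [635.3, -78.5, 90.8]
tool_rot: [1.0, 0.001, -0.001, 0.001]
contact_force: [-5.2, -2.0, 8.3]
grip_width: 0.272
grasp_force: 30.5
```

{"op": "carry_out", "data": {
  "deltas": [0.002,-0.0039,0,0,0,0,1,0.0037,-0.0079,0,0,0,0,1]
}}

```text
t: 7.22
eef_pos: [639.2, -71.0, 90.8]
tool_rot: [1.0, 0.001, -0.001, 0.002]
contact_force: [-2.8, -1.7, 6.7]
grip_width: 0.268
grasp_force: 30.4
```

{"op": "carry_out", "data": {
  "deltas": [0.0014,-0.0041,0,0,0,0,1,0.0024,-0.0084,0,0,0,0,1]
}}

```text
t: 7.48
eef_pos: [641.8, -62.8, 90.8]
tool_rot: [1.0, 0.001, -0.0, 0.002]
contact_force: [-2.7, -3.8, 6.0]
grip_width: 0.273
grasp_force: 30.4
```

{"op": "carry_out", "data": {
  "deltas": [0.0006,-0.0043,0,0,0,0,1,0.0008,-0.0087,0,0,0,0,1]
}}

```text
t: 7.72
eef_pos: [643.0, -54.4, 90.8]
tool_rot: [1.0, 0.001, 0.0, 0.002]
contact_force: [-2.0, -4.2, 5.8]
grip_width: 0.27
grasp_force: 30.3
```

{"op": "carry_out", "data": {
  "deltas": [-0.0002,-0.0043,0,0,0,0,1,-0.0007,-0.0087,0,0,0,0,1]
}}

```text
t: 7.98
eef_pos: [642.7, -45.7, 90.8]
tool_rot: [1.0, 0.0, 0.001, 0.002]
contact_force: [-1.5, -4.6, 5.1]
grip_width: 0.269
grasp_force: 30.3
```

{"op": "carry_out", "data": {
  "deltas": [-0.0009,-0.0042,0,0,0,0,1,-0.0022,-0.0084,0,0,0,0,1]
}}

```text
t: 8.22
eef_pos: [641.2, -38.2, 90.8]
tool_rot: [1.0, 0.001, 0.002, 0.003]
contact_force: [1.7, -6.2, 3.9]
grip_width: 0.272
grasp_force: 30.2
```

{"op": "carry_out", "data": {
  "deltas": [-0.0016,-0.004,0,0,0,0,1,-0.0036,-0.0079,0,0,0,0,1]
}}

```text
t: 8.48
eef_pos: [637.9, -29.7, 90.9]
tool_rot: [1.0, 0.0, 0.003, 0.002]
contact_force: [2.8, -4.5, 3.7]
grip_width: 0.27
grasp_force: 30.2
```

{"op": "carry_out", "data": {
  "deltas": [-0.0023,-0.0037,0,0,0,0,1,-0.0049,-0.0072,0,0,0,0,1]
}}

```text
t: 8.72
eef_pos: [632.4, -20.8, 90.8]
tool_rot: [1.0, 0.0, 0.002, 0.001]
contact_force: [2.3, -3.1, 5.8]
grip_width: 0.269
grasp_force: 30.4
```

{"op": "carry_out", "data": {
  "deltas": [-0.0029,-0.0032,0,0,0,0,1,-0.0061,-0.0062,0,0,0,0,1]
}}

```text
t: 8.98
eef_pos: [626.3, -14.4, 90.8]
tool_rot: [1.0, 0.0, 0.002, 0.001]
contact_force: [2.9, -2.5, 5.4]
grip_width: 0.271
grasp_force: 30.4
```

{"op": "carry_out", "data": {
  "deltas": [-0.0035,-0.0027,0,0,0,0,1,-0.0071,-0.0051,0,0,0,0,1]
}}

```text
t: 9.22
eef_pos: [619.4, -9.1, 90.8]
tool_rot: [1.0, 0.0, 0.002, 0.001]
contact_force: [3.5, -1.9, 5.9]
grip_width: 0.267
grasp_force: 30.3
```

{"op": "carry_out", "data": {
  "deltas": [-0.0039,-0.002,0,0,0,0,1,-0.0079,-0.0037,0,0,0,0,1]
}}

```text
t: 9.48
eef_pos: [611.6, -5.2, 90.8]
tool_rot: [1.0, 0.0, 0.002, 0.0]
contact_force: [3.2, -1.7, 4.9]
grip_width: 0.27
grasp_force: 30.3
```

{"op": "carry_out", "data": {
  "deltas": [-0.0041,-0.0014,0,0,0,0,1,-0.0084,-0.0024,0,0,0,0,1]
}}

```text
t: 9.72
eef_pos: [603.2, -2.7, 90.8]
tool_rot: [1.0, 0.0, 0.002, 0.0]
contact_force: [2.8, -0.1, 6.2]
grip_width: 0.268
grasp_force: 30.4
```

{"op": "carry_out", "data": {
  "deltas": [-0.0043,-0.0006,0,0,0,0,1,-0.0087,-0.0008,0,0,0,0,1]
}}

```text
t: 9.98
eef_pos: [594.5, -1.7, 90.8]
tool_rot: [1.0, 0.0, 0.002, -0.0]
contact_force: [2.8, -1.2, 5.5]
grip_width: 0.27
grasp_force: 30.3
```

{"op": "carry_out", "data": {
  "deltas": [-0.0043,0.0002,0,0,0,0,1,-0.0087,0.0007,0,0,0,0,1]
}}

```text
t: 10.22
eef_pos: [585.8, -2.2, 90.8]
tool_rot: [1.0, -0.0, 0.002, -0.0]
contact_force: [4.4, 0.8, 6.1]
grip_width: 0.27
grasp_force: 30.4
```

{"op": "carry_out", "data": {
  "deltas": [-0.0042,0.0009,0,0,0,0,1,-0.0084,0.0022,0,0,0,0,1]
}}

```text
t: 10.48
eef_pos: [577.3, -4.2, 90.8]
tool_rot: [1.0, -0.0, 0.002, -0.0]
contact_force: [2.8, 1.1, 6.1]
grip_width: 0.268
grasp_force: 30.4
```

{"op": "carry_out", "data": {
  "deltas": [-0.004,0.0016,0,0,0,0,1,-0.0079,0.0036,0,0,0,0,1]
}}

```text
t: 10.72
eef_pos: [569.3, -7.6, 90.8]
tool_rot: [1.0, -0.0, 0.002, -0.001]
contact_force: [3.4, 1.0, 6.6]
grip_width: 0.272
grasp_force: 30.4
```

{"op": "carry_out", "data": {
  "deltas": [-0.0037,0.0023,0,0,0,0,1,-0.0072,0.0049,0,0,0,0,1]
}}

```text
t: 10.98
eef_pos: [562.1, -12.3, 90.8]
tool_rot: [1.0, -0.0, 0.002, -0.001]
contact_force: [3.6, 2.2, 8.0]
grip_width: 0.269
grasp_force: 30.4
```

{"op": "carry_out", "data": {
  "deltas": [-0.0032,0.0029,0,0,0,0,1,-0.0062,0.0061,0,0,0,0,1]
}}

```text
t: 11.22
eef_pos: [556.3, -17.8, 90.8]
tool_rot: [1.0, -0.001, 0.003, -0.002]
contact_force: [5.2, 6.1, 5.2]
grip_width: 0.27
grasp_force: 30.4
```

{"op": "carry_out", "data": {
  "deltas": [-0.0027,0.0035,0,0,0,0,1,-0.0051,0.0071,0,0,0,0,1]
}}

```text
t: 11.48
eef_pos: [551.4, -24.0, 90.8]
tool_rot: [1.0, -0.001, 0.003, -0.003]
contact_force: [5.6, 7.4, 5.8]
grip_width: 0.269
grasp_force: 30.5
```

{"op": "carry_out", "data": {
  "deltas": [-0.002,0.0039,0,0,0,0,1,-0.0037,0.0079,0,0,0,0,1]
}}

```text
t: 11.72
eef_pos: [547.1, -31.9, 90.8]
tool_rot: [1.0, -0.001, 0.002, -0.002]
contact_force: [2.6, 7.8, 7.4]
grip_width: 0.269
grasp_force: 30.6
```

{"op": "carry_out", "data": {
  "deltas": [-0.0014,0.0041,0,0,0,0,1,-0.0024,0.0084,0,0,0,0,1]
}}

```text
t: 11.98
eef_pos: [544.1, -41.0, 90.7]
tool_rot: [1.0, -0.0, 0.001, -0.002]
contact_force: [0.2, 3.8, 8.5]
grip_width: 0.269
grasp_force: 30.7
```

{"op": "carry_out", "data": {
  "deltas": [-0.0006,0.0043,0,0,0,0,1,-0.0008,0.0087,0,0,0,0,1]
}}

```text
t: 12.22
eef_pos: [543.0, -50.5, 90.7]
tool_rot: [1.0, 0.0, 0.0, -0.001]
contact_force: [-0.4, 1.9, 9.6]
grip_width: 0.269
grasp_force: 30.7
```

{"op": "carry_out", "data": {
  "deltas": [0.0002,0.0043,0,0,0,0,1,0.0007,0.0087,0,0,0,0,1]
}}

```text
t: 12.48
eef_pos: [543.5, -58.9, 90.7]
tool_rot: [1.0, -0.0, 0.0, -0.001]
contact_force: [-0.3, 3.1, 10.5]
grip_width: 0.272
grasp_force: 30.8
```

{"op": "carry_out", "data": {
  "deltas": [0.0009,0.0042,0,0,0,0,1,0.0022,0.0084,0,0,0,0,1]
}}

```text
t: 12.72
eef_pos: [545.4, -67.3, 90.7]
tool_rot: [1.0, -0.0, -0.0, -0.001]
contact_force: [-1.3, 3.8, 10.9]
grip_width: 0.266
grasp_force: 30.9
```

{"op": "carry_out", "data": {
  "deltas": [0.0016,0.004,0,0,0,0,1,0.0036,0.0079,0,0,0,0,1]
}}

```text
t: 12.98
eef_pos: [548.9, -75.3, 90.7]
tool_rot: [1.0, 0.0, -0.001, -0.001]
contact_force: [-2.0, 2.2, 11.0]
grip_width: 0.268
grasp_force: 30.9
```

{"op": "carry_out", "data": {
  "deltas": [0.0023,0.0037,0,0,0,0,1,0.0049,0.0072,0,0,0,0,1]
}}

```text
t: 13.22
eef_pos: [553.7, -82.6, 90.7]
tool_rot: [1.0, 0.0, -0.001, -0.001]
contact_force: [-3.5, 2.5, 9.8]
grip_width: 0.27
grasp_force: 30.9
```

{"op": "carry_out", "data": {
  "deltas": [0.0029,0.0032,0,0,0,0,1,0.0061,0.0062,0,0,0,0,1]
}}

```text
t: 13.48
eef_pos: [559.7, -89.0, 90.7]
tool_rot: [1.0, 0.0, -0.001, -0.001]
contact_force: [-2.7, 1.4, 11.4]
grip_width: 0.272
grasp_force: 30.9
```

```bash
python3 - <<'E'
import numpy as np
def P(a): a=np.radians(a); return np.round([592.5+50*np.cos(a),-52+50*np.sin(a)],1)
def call(p,angs):
    o=[]
    for a in angs:
        d=P(a)-p; o+=[round(float(d[0])/1000,4),round(-float(d[1])/1000,4),0,0,0,0,1]
    print(angs[-1],P(angs[-1]),o)
call(np.array([560.,-90.]),[224,218,212,206,200])
for a in range(200,134,-6): call(P(a),[a-3,a-6])
E
```

```text
200 [545.5 -69.1] [-0.0035, -0.0033, 0, 0, 0, 0, 1, -0.0069, -0.0072, 0, 0, 0, 0, 1, -0.0099, -0.0115, 0, 0, 0, 0, 1, -0.0124, -0.0161, 0, 0, 0, 0, 1, -0.0145, -0.0209, 0, 0, 0, 0, 1]
194 [544.  -64.1] [-0.0008, -0.0025, 0, 0, 0, 0, 1, -0.0015, -0.005, 0, 0, 0, 0, 1]
188 [543. -59.] [-0.0006, -0.0026, 0, 0, 0, 0, 1, -0.001, -0.0051, 0, 0, 0, 0, 1]
182 [542.5 -53.7] [-0.0003, -0.0026, 0, 0, 0, 0, 1, -0.0005, -0.0053, 0, 0, 0, 0, 1]
176 [542.6 -48.5] [0.0, -0.0026, 0, 0, 0, 0, 1, 0.0001, -0.0052, 0, 0, 0, 0, 1]
170 [543.3 -43.3] [0.0003, -0.0026, 0, 0, 0, 0, 1, 0.0007, -0.0052, 0, 0, 0, 0, 1]
164 [544.4 -38.2] [0.0005, -0.0025, 0, 0, 0, 0, 1, 0.0011, -0.0051, 0, 0, 0, 0, 1]
158 [546.1 -33.3] [0.0008, -0.0025, 0, 0, 0, 0, 1, 0.0017, -0.0049, 0, 0, 0, 0, 1]
152 [548.4 -28.5] [0.0011, -0.0024, 0, 0, 0, 0, 1, 0.0023, -0.0048, 0, 0, 0, 0, 1]
146 [551. -24.] [0.0012, -0.0023, 0, 0, 0, 0, 1, 0.0026, -0.0045, 0, 0, 0, 0, 1]
140 [554.2 -19.9] [0.0016, -0.0021, 0, 0, 0, 0, 1, 0.0032, -0.0041, 0, 0, 0, 0, 1]
134 [557.8 -16. ] [0.0017, -0.002, 0, 0, 0, 0, 1, 0.0036, -0.0039, 0, 0, 0, 0, 1]
```

{"op": "carry_out", "data": {
  "deltas": [-0.0035,-0.0033,0,0,0,0,1,-0.0069,-0.0072,0,0,0,0,1,-0.0099,-0.0115,0,0,0,0,1,-0.0124,-0.0161,0,0,0,0,1,-0.0145,-0.0209,0,0,0,0,1]
}}

```text
t: 14.1
eef_pos: [546.4, -69.8, 90.8]
tool_rot: [1.0, 0.0, 0.001, 0.001]
contact_force: [0.7, -3.7, 6.8]
grip_width: 0.274
grasp_force: 30.5
```

{"op": "carry_out", "data": {
  "deltas": [-0.0008,-0.0025,0,0,0,0,1,-0.0015,-0.005,0,0,0,0,1]
}}

```text
t: 14.35
eef_pos: [544.7, -64.8, 90.8]
tool_rot: [1.0, 0.0, 0.001, 0.001]
contact_force: [0.3, -2.9, 7.1]
grip_width: 0.269
grasp_force: 30.6
```

{"op": "carry_out", "data": {
  "deltas": [-0.0006,-0.0026,0,0,0,0,1,-0.001,-0.0051,0,0,0,0,1]
}}

```text
t: 14.6
eef_pos: [543.7, -59.7, 90.8]
tool_rot: [1.0, 0.0, 0.001, 0.001]
contact_force: [-0.7, -3.0, 8.9]
grip_width: 0.273
grasp_force: 30.6
```

{"op": "carry_out", "data": {
  "deltas": [-0.0003,-0.0026,0,0,0,0,1,-0.0005,-0.0053,0,0,0,0,1]
}}

```text
t: 14.85
eef_pos: [543.1, -54.5, 90.7]
tool_rot: [1.0, 0.001, 0.001, 0.001]
contact_force: [-0.7, -4.1, 6.7]
grip_width: 0.272
grasp_force: 30.6
```

{"op": "carry_out", "data": {
  "deltas": [0,-0.0026,0,0,0,0,1,0.0001,-0.0052,0,0,0,0,1]
}}

```text
t: 15.1
eef_pos: [543.0, -50.8, 90.7]
tool_rot: [1.0, 0.001, 0.0, 0.003]
contact_force: [-2.5, -8.1, 8.1]
grip_width: 0.27
grasp_force: 30.7
```

{"op": "carry_out", "data": {
  "deltas": [0.0003,-0.0026,0,0,0,0,1,0.0007,-0.0052,0,0,0,0,1]
}}

```text
t: 15.35
eef_pos: [543.4, -45.7, 90.7]
tool_rot: [1.0, 0.001, -0.0, 0.003]
contact_force: [-2.5, -9.2, 8.0]
grip_width: 0.27
grasp_force: 30.8
```

{"op": "carry_out", "data": {
  "deltas": [0.0005,-0.0025,0,0,0,0,1,0.0011,-0.0051,0,0,0,0,1]
}}

```text
t: 15.6
eef_pos: [544.3, -40.3, 90.7]
tool_rot: [1.0, 0.001, -0.001, 0.002]
contact_force: [-3.6, -7.5, 9.2]
grip_width: 0.27
grasp_force: 30.8
```

{"op": "carry_out", "data": {
  "deltas": [0.0008,-0.0025,0,0,0,0,1,0.0017,-0.0049,0,0,0,0,1]
}}

```text
t: 15.85
eef_pos: [545.9, -34.8, 90.7]
tool_rot: [1.0, 0.001, -0.001, 0.002]
contact_force: [-2.6, -6.6, 9.6]
grip_width: 0.272
grasp_force: 30.8
```

{"op": "carry_out", "data": {
  "deltas": [0.0011,-0.0024,0,0,0,0,1,0.0023,-0.0048,0,0,0,0,1]
}}

```text
t: 16.1
eef_pos: [548.3, -29.4, 90.7]
tool_rot: [1.0, 0.001, -0.001, 0.001]
contact_force: [-3.2, -3.5, 9.3]
grip_width: 0.268
grasp_force: 30.8
```

{"op": "carry_out", "data": {
  "deltas": [0.0012,-0.0023,0,0,0,0,1,0.0026,-0.0045,0,0,0,0,1]
}}

```text
t: 16.35
eef_pos: [551.1, -24.4, 90.7]
tool_rot: [1.0, 0.0, -0.0, 0.001]
contact_force: [-1.5, -1.9, 9.2]
grip_width: 0.269
grasp_force: 30.7
```

{"op": "carry_out", "data": {
  "deltas": [0.0016,-0.0021,0,0,0,0,1,0.0032,-0.0041,0,0,0,0,1]
}}

```text
t: 16.6
eef_pos: [554.5, -19.8, 90.8]
tool_rot: [1.0, 0.0, 0.0, 0.0]
contact_force: [-0.5, -1.0, 9.2]
grip_width: 0.27
grasp_force: 30.7
```

{"op": "carry_out", "data": {
  "deltas": [0.0017,-0.002,0,0,0,0,1,0.0036,-0.0039,0,0,0,0,1]
}}

```text
t: 16.85
eef_pos: [557.9, -16.0, 90.7]
tool_rot: [1.0, 0.0, -0.0, 0.0]
contact_force: [-2.4, -1.9, 8.5]
grip_width: 0.27
grasp_force: 30.8
```

```bash
python3 - <<'E'
import numpy as np
from scipy.optimize import least_squares
up=np.array([[577.3,-4.2,2.8,1.1],[569.3,-7.6,3.4,1.0],[562.1,-12.3,3.6,2.2],[556.3,-17.8,5.2,6.1],[551.4,-24,5.6,7.4],[547.1,-31.9,2.6,7.8],[544.1,-41,.2,3.8],[543,-50.5,-.4,1.9],[543.5,-58.9,-.3,3.1],[545.4,-67.3,-1.3,3.8],[548.9,-75.3,-2,2.2],[553.7,-82.6,-3.5,2.5],[559.7,-89,-2.7,1.4]])
dn=np.array([[546.4,-69.8,.7,-3.7],[544.7,-64.8,.3,-2.9],[543.7,-59.7,-.7,-3.0],[543.1,-54.5,-.7,-4.1],[543,-50.8,-2.5,-8.1],[543.4,-45.7,-2.5,-9.2],[544.3,-40.3,-3.6,-7.5],[545.9,-34.8,-2.6,-6.6],[548.3,-29.4,-3.2,-3.5],[551.1,-24.4,-1.5,-1.9],[554.5,-19.8,-.5,-1],[557.9,-16,-2.4,-1.9]])
c=np.array([592.8,-51.8])
def at(d):
    a=np.arctan2(d[:,1]-c[1],d[:,0]-c[0])%(2*np.pi)
    return np.degrees(a),d[:,3]*np.cos(a)-d[:,2]*np.sin(a)
au,fu=at(up);ad,fd=at(dn)
print(np.c_[au,fu].round(1).tolist());print(np.c_[ad,fd].round(1).tolist())
def g(a,p):
    u=(a-p[0])/26; return np.where(abs(u)<1,-p[1]*np.sin(np.pi*u),0)
def res(p): return np.r_[fu-(-(-p[2])*1-0+g(au,p)*1) if 0 else fu-(p[2]+p[3]+g(au,p)),fd-(-p[2]+p[3]+g(ad,p))]
for c0 in (162,170):
    r=least_squares(res,[c0,4,3.5,0]);print(r.x.round(2),r.cost)
E
```

```text
[[108.0, -3.0], [118.0, -3.5], [127.9, -4.2], [137.0, -8.0], [146.1, -9.3], [156.5, -8.2], [167.5, -3.8], [178.5, -1.9], [188.2, -3.1], [198.1, -4.0], [208.2, -2.9], [218.2, -4.1], [228.3, -2.9]]
[[201.2, 3.7], [195.1, 2.9], [189.1, 2.9], [183.1, 4.1], [178.8, 8.1], [173.0, 9.4], [166.7, 8.1], [160.1, 7.1], [153.3, 4.6], [146.7, 2.4], [140.1, 1.1], [134.3, 3.0]]
[ 1.5777e+02 -3.8300e+00 -4.6000e+00  1.4000e-01] 24.838975589659086
[ 1.836e+02  2.200e+00 -4.610e+00  1.200e-01] 57.73506330922937
```

{"op": "carry_out", "data": {
  "deltas": [-0.0042,0.0045,0,0,0,0,1,-0.0077,0.0095,0,0,0,0,1,-0.0106,0.0149,0,0,0,0,1,-0.0126,0.0197,0,0,0,0,1,-0.0126,0.0197,0,0,0,0,1]
}}

```text
t: 17.48
eef_pos: [545.8, -35.0, 90.7]
tool_rot: [1.0, 0.0, 0.001, -0.0]
contact_force: [-0.2, 0.1, 8.2]
grip_width: 0.266
grasp_force: 30.7
```

{"op": "carry_out", "data": {
  "deltas": [0,0,0,0,0,0,1,0,0,0,0,0,0,1]
}}

```text
t: 17.73
eef_pos: [545.9, -35.0, 90.7]
tool_rot: [1.0, 0.0, 0.001, -0.0]
contact_force: [0.6, 0.0, 8.0]
grip_width: 0.273
grasp_force: 30.7
```

{"op": "carry_out", "data": {
  "deltas": [0,0,0,0,0,0,0.5,0,0,0,0,0,0,0.2,0,0,0,0,0,0,0,0,0,-0.03,0,0,0,0,0,0,-0.085,0,0,0,0]
}}

```text
t: 18.35
eef_pos: [542.8, -35.2, 171.8]
tool_rot: [1.0, -0.0, -0.004, -0.001]
contact_force: [0.7, 0.0, 0.4]
grip_width: 1.003
grasp_force: 0.0
```

{"op": "carry_out", "data": {
  "deltas": [-0.04,0.045,0,0,0,0,0.5,-0.08,0.09,0,0,0,0,1,-0.1,0.142,0,0,0,0,1,-0.1,0.142,0,0,0,0,1]
}}

```text
t: 18.85
eef_pos: [443.8, -180.3, 174.2]
tool_rot: [1.0, -0.003, -0.0, 0.0]
contact_force: [0.8, -0.4, -0.4]
grip_width: 0.142
grasp_force: 0.0
```

```bash
python3 - <<'E'
from h import *
s=bot.observe(); print(s["eef_pos"],s["contact_force"],s["grip_width"],s["t"])
im,d=bot.capture("top"); 
for n,z in (("knob_grip",107),("brake_grip",82)):
    for r in bot.mark_of("top",n)[:1]: print(n,r["confidence"],ray("top",r["centre"],z))
a=im[120:320,250:500,::-1]; cv2.imwrite("pics/top2.png",cv2.resize(a,None,fx=3,fy=3,interpolation=cv2.INTER_CUBIC))
E
```

```text
[ 443.7824678  -180.29828986  174.16692516] [ 0.84573671 -0.4447173  -0.42225721] 0.1420733322668808 18.85
knob_grip 0.49 [540.0647874  -31.07919776 107.        ]
brake_grip 0.9 [ 443.61837354 -134.92054182   82.        ]
```

View pics/top2.png

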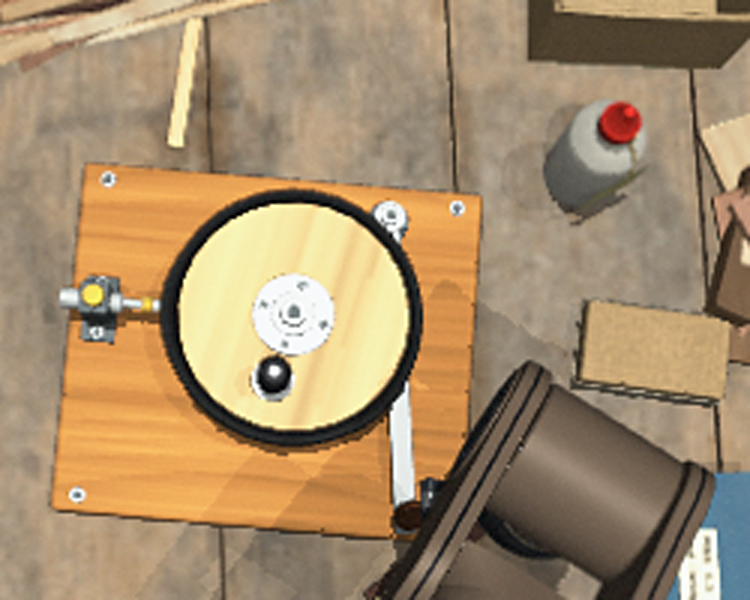

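{"op": "carry_out", "data": {
  "deltas": [0,0,0.04,0,0,0,1,0,0,0.08,0,0,0,1,0,0,0.104,0,0,0,1,0,0,0.104,0,0,0,1]
}}

```text
t: 19.5
eef_pos: [444.0, -175.3, 68.0]
tool_rot: [1.0, 0.001, -0.002, -0.002]
contact_force: [-0.4, 0.0, 1.0]
grip_width: 0.001
grasp_force: 0.0
```

{"op": "carry_out", "data": {
  "deltas": [0,-0.004,0,0,0,0,1,0,-0.008,0,0,0,0,1,0,-0.012,0,0,0,0,1]
}}

```text
t: 19.88
eef_pos: [445.9, -165.7, 71.4]
tool_rot: [1.0, 0.0, 0.001, 0.001]
contact_force: [0.5, 1.0, -0.4]
grip_width: -0.004
grasp_force: 0.0
```

{"op": "carry_out", "data": {
  "deltas": [0,-0.004,0,0,0,0,1,0,-0.008,0,0,0,0,1,0,-0.012,0,0,0,0,1]
}}

```text
t: 20.25
eef_pos: [445.3, -153.9, 70.4]
tool_rot: [1.0, 0.0, 0.0, 0.001]
contact_force: [-1.0, -3.8, -0.3]
grip_width: 0.003
grasp_force: 1.9
```

{"op": "carry_out", "data": {
  "deltas": [0.001,-0.004,0,0,0,0,1,0.001,-0.008,0,0,0,0,1]
}}

```text
t: 20.5
eef_pos: [445.7, -146.2, 70.3]
tool_rot: [1.0, 0.0, -0.001, 0.001]
contact_force: [-2.4, -4.1, 0.6]
grip_width: 0.003
grasp_force: 2.1
```

{"op": "carry_out", "data": {
  "deltas": [0,-0.003,0,0,0,0,1,0.0005,-0.006,0,0,0,0,1]
}}

```text
t: 20.75
eef_pos: [446.4, -139.9, 70.2]
tool_rot: [1.0, 0.0, -0.0, 0.0]
contact_force: [-2.8, -3.1, 0.3]
grip_width: 0.003
grasp_force: 2.0
```

{"op": "carry_out", "data": {
  "deltas": [0,-0.003,0,0,0,0,1,0.0005,-0.005,0,0,0,0,1]
}}

```text
t: 21.0
eef_pos: [447.1, -134.5, 70.2]
tool_rot: [1.0, 0.0, -0.0, -0.0]
contact_force: [-2.2, -3.5, 0.1]
grip_width: 0.003
grasp_force: 2.0
```

{"op": "carry_out", "data": {
  "deltas": [0,-0.0015,0,0,0,0,1,0.0005,-0.003,0,0,0,0,1]
}}

```text
t: 21.25
eef_pos: [447.7, -131.6, 70.3]
tool_rot: [1.0, 0.0, -0.0, -0.0]
contact_force: [-2.6, -3.9, -0.2]
grip_width: 0.002
grasp_force: 2.0
```

{"op": "carry_out", "data": {
  "deltas": [0,-0.0015,0,0,0,0,1,0.0005,-0.003,0,0,0,0,1]
}}

```text
t: 21.5
eef_pos: [448.1, -128.6, 70.3]
tool_rot: [1.0, -0.0, -0.0, -0.0]
contact_force: [-2.8, -3.7, -0.5]
grip_width: -0.001
grasp_force: 1.9
```

{"op": "carry_out", "data": {
  "deltas": [0.0003,-0.0015,0,0,0,0,1,0.0005,-0.003,0,0,0,0,1]
}}

```text
t: 21.75
eef_pos: [448.9, -125.7, 70.4]
tool_rot: [1.0, 0.0, 0.0, 0.0]
contact_force: [-2.8, -4.0, -0.2]
grip_width: 0.001
grasp_force: 2.0
```

{"op": "carry_out", "data": {
  "deltas": [0.0003,-0.0015,0,0,0,0,1,0.0005,-0.003,0,0,0,0,1]
}}

```text
t: 22.0
eef_pos: [449.1, -123.0, 70.3]
tool_rot: [1.0, 0.0, -0.0, 0.0]
contact_force: [-2.8, -4.6, -0.6]
grip_width: -0.002
grasp_force: 2.7
```

{"op": "carry_out", "data": {
  "deltas": [0.0003,-0.0015,0,0,0,0,1,0.0005,-0.003,0,0,0,0,1]
}}

```text
t: 22.25
eef_pos: [449.4, -120.3, 70.3]
tool_rot: [1.0, 0.001, -0.001, 0.001]
contact_force: [-3.7, -6.7, -0.3]
grip_width: 0.002
grasp_force: 3.4
```

{"op": "carry_out", "data": {
  "deltas": [0.0003,-0.0015,0,0,0,0,1,0.0005,-0.003,0,0,0,0,1]
}}

```text
t: 22.5
eef_pos: [449.7, -117.7, 70.4]
tool_rot: [1.0, 0.001, -0.001, 0.001]
contact_force: [-5.2, -8.3, 0.9]
grip_width: -0.001
grasp_force: 4.2
```

{"op": "carry_out", "data": {
  "deltas": [0.0003,-0.0015,0,0,0,0,1,0.0005,-0.003,0,0,0,0,1,0.0005,-0.003,0,0,0,0,1]
}}

```text
t: 22.88
eef_pos: [450.0, -114.9, 70.3]
tool_rot: [1.0, 0.001, -0.001, 0.001]
contact_force: [-6.0, -8.9, 0.1]
grip_width: 0.002
grasp_force: 4.4
```

{"op": "carry_out", "data": {
  "deltas": [0,0.004,0,0,0,0,1,0,0.02,0,0,0,0,1,0,0.045,0,0,0,0,1,0,0.06,-0.05,0,0,0,1,0,0.09,-0.1,0,0,0,1]
}}

```text
t: 23.5
eef_pos: [450.6, -203.8, 170.9]
tool_rot: [1.0, 0.0, -0.0, -0.001]
contact_force: [1.2, -0.8, -0.0]
grip_width: -0.0
grasp_force: 0.0
```

{"op": "carry_out", "data": {
  "deltas": [-0.01,0.06,-0.01,0,0,0,1,-0.02,0.1,-0.02,0,0,0,1,-0.02,0.1,-0.02,0,0,0,1]
}}

```text
t: 23.88
eef_pos: [430.9, -307.0, 191.8]
tool_rot: [1.0, -0.002, 0.002, 0.001]
contact_force: [-0.0, -0.7, -0.9]
grip_width: 0.006
grasp_force: 0.0
```

```bash
python3 - <<'E'
from h import *
s=bot.observe(); print(s["eef_pos"],s["contact_force"],s["dq"],s["t"])
im,d=bot.capture("top"); 
for n,z in (("knob_grip",107),("brake_grip",82),("brake_pivot",44)):
    for r in bot.mark_of("top",n)[:1]: print(n,r["confidence"],ray("top",r["centre"],z))
a=im[120:320,250:500,::-1]; cv2.imwrite("pics/top3.png",cv2.resize(a,None,fx=3,fy=3,interpolation=cv2.INTER_CUBIC))
E
```

```text
[ 430.91086164 -306.97598416  191.84417778] [-0.03095959 -0.69542931 -0.89910556] [ 0.04998363 -0.0066741   0.05351066  0.01702352  0.013948    0.02199382] 23.875
knob_grip 0.48 [539.07390351 -35.49461387 107.        ]
brake_grip 0.73 [692.46458729 289.44929133  82.        ]
brake_pivot 0.58 [ 667.54504404 -132.13904215   44.        ]
```

View pics/top3.png

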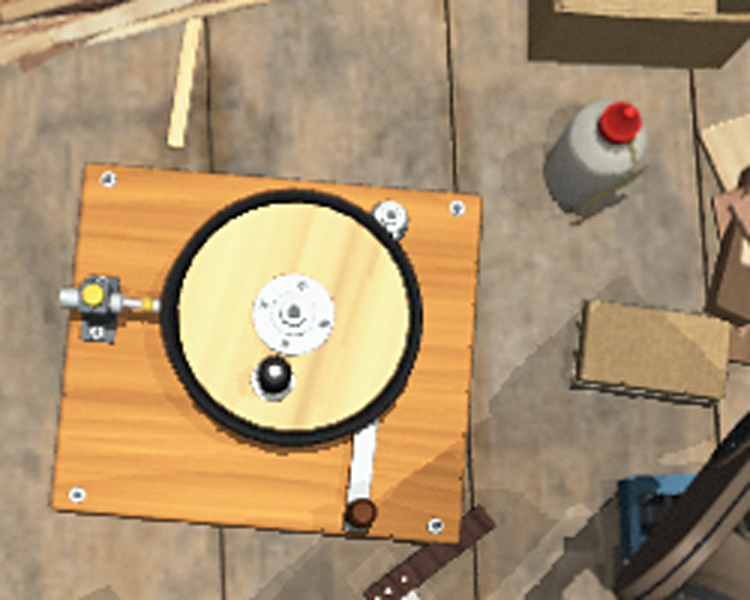

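The knob is still at crop pixel (275,375), where I let it go. The brake grip moved from (410,513) to (361,513), so the lever is in, and nothing else was disturbed. I'm handing in.

{"op": "carry_out", "data": {
  "deltas": [0,0,0,0,0,0,1,0,0,0,0,0,0,1,0,0,0,0,0,0,1]
}}

```text
t: 24.45
eef_pos: [430.9, -303.3, 190.2]
tool_rot: [1.0, 0.0, -0.0, -0.0]
contact_force: [0.0, 0.5, 0.4]
grip_width: 0.002
grasp_force: 0.0
```

```bash
python3 -c "
from cell import bot
print(bot.hand_in())"
```

```text
the job is handed in; nothing more can be done
None
```

I handed the job in at about 24 s, but no verdict came back: by feel from both directions the high spot stopped within a few degrees of its top under the pointer, the brake shoe was pressed on afterwards to an estimated 12 N, and the hand is clear.

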